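# Seat a compression test piece with a ratchet lever

### The arm

A 6-joint arm with a two-finger parallel gripper is mounted at the origin on the work surface. World frame = base frame: x ahead of the robot, y to its left, z up, the work surface at z = 0. Lengths are in m, angles in degrees, forces in N, time in s.
With the tool pointing down it reaches from about 0.3 to 0.75 m from the base axis. Payload 8.5 kg.
Tool frame: the origin (TCP) lies on the centre line of the jaws, within the pads' length; the fingertips stand env.tcp_to_tips ahead of it and the grasp point (between the pads) lies 8 mm behind it (env.tcp_to_tips is the distance from the TCP to the fingertips, in m); z points along the fingers, y is the direction in which the jaws open and shut (so a half turn about z gives the same grasp; the last joint's range is limited). The gripper opens to 85 mm and grips with 20 to 120 N. Pads are 22 mm wide; open, the fingers measure 114 mm over their backs; the gripper's body (76 mm by 85 mm) begins 54 mm behind the grasp point. The pads swing forward as they close: fully open they stand 13 mm farther back than shut.
Start: joints at [-84.93, 21.807, 74.336, -0, 83.858, -12.336], TCP at [0.165, -0.525, 0.242] pointing down, gripper open.
Joint ranges: [-178.18, 178.18], [-50.72, 133.34], [12.68, 142.11], [-81.47, 261.47], [9.98, 163.14], [-165.26, 165.26]. Speed limits (degrees/s): [136.94, 136.94, 180, 180, 180, 180].

### API

Orientations are given as a 3x3 rotation matrix whose columns are the frame's x, y, z axes.
In Python, from rig import env gives the robot as it stands. The module is installed in compiled form; this text tells all that it offers.
- The arm moves only by the tool carry_out, never from a script. Its argument "rows" is a list of rows, each an object of numbers: "tx", "ty", "tz": the shift along the tool's x, y, z in cm; "yaw": the turn about the tool's z in rad. In form: [{"tx": .., "ty": .., "tz": .., "yaw": ..}, ...]. A call has 1 to 12 rows; each row shifts and turns the pose as measured when the row begins, along the tool's axes as they then stand; what a row does not reach is not made up. A row lasts 1/10 s, in which the tool goes at most 50 mm and 8.59 degrees, less where a joint would pass 70% of its speed; a pose out of reach is approached as far as the arm can. A call is refused whole if a number of a shift passes 5 or a number of a turn 0.15, either way. A call with a gripper value outside its range is refused whole. "jaw" is the closure, from -1 (fully open) to 1 (shut), set as the call begins (left out, the last holds). The fingers move at their own pace and stop on an object; "squeeze" is the grip in N (left out, the last holds). Time passes only in rows, so rows that do not move let the fingers close. It gives the time, the measured TCP pose, the force and the opening at its end, in the units of the state.
- env.observe(): the state, without advancing time (a new reading comes with each control period).
- env.get_image(name): name is "scene" or "top" or "wrist"; returns the picture (480x640x3 uint8, red, green, blue); there is no depth.
- env.camera_params(name): a dict with "vertical_fov" (degrees; the focal length in pixels is half the picture's height over the tangent of half this angle, whatever the lens; pixels are square), "cx", "cy" (the principal point, pixels), "view" (4x4, takes a point from world to camera coordinates). Camera axes: x right, y up, looking along -z (the intrinsics and any distortion apply to the point x, -y, -z); pixel columns grow to the right and rows downward; lengths in m; the calibration is good to about 2 mm. A picture is of the moment at which its call begins: read the wrist's pose just before it. camera_params takes no time and is no camera call; for the wrist camera it gives the pose at the moment of the call.
- env.close_job(): hands the job in, once; it reports no verdict.
The state is a dict: "time_s": time; "q": joint angles; "qvel": joint speeds; "joint_efforts": joint torques, N m; "position": TCP position; "tool_rot": TCP orientation; "ft_force": force on the tool from outside, world axes, zero at the start; "wrist_torque": the same for the moment, N m; "grip_width": finger opening in m.
Only numpy, scipy, OpenCV 4.12 (cv2) and the standard library are available. Lean on these libraries where they do the work, as an engineer would, in place of code of your own. Each camera call takes 0.05 s, during which the arm holds its last target. There are 200 camera calls.

### The job

Lay the test piece with the orange tube into the two saddles of the blue bench press, with one end plate close up to the steel anvil, and let go of it. Then swing the red-handled ratchet lever forward and back, notch by notch, to bring the ram up and put the seating load on the piece: go on until a forward swing needs a firm push of about 14 N at the handle, and never push it harder than 20 N. Leave the piece clamped by the holding pawl and the lever parked back against its rear stop, and leave the spare piece, the weight and the wrench where they are.

Things in the scene. Friction and masses are not known exactly. Their poses are not given: they have to be found in the camera images.
- coupon: The test piece: an orange tube 26 mm in diameter, 84 mm long, between two square aluminium end plates 44 x 44 x 8 mm; 100 mm long overall, 0.2 to 0.42 kg. It lies on the bench with its tube level. Origin: centre of its underside (tube axis 22 mm above it); its y axis runs along the tube, z up. It is the same either way round.
- press: The blue bench press, bolted down; base plate 150 x 370 mm, 16 mm thick. Origin: on the bench straight below the axis of ratchet wheel and lever; z up, y along the ram, which drives towards +y to the anvil. Gear housing and top plate: x -75 to +62, y -55 to +55, top z = 86 mm; toothed wheel (flat on top) to z = 99, lever arm to z = 110 mm.
- ram_mouth (a point): Middle of the housing's +y face, where the ram (axis 52 mm above the bench, 38 mm diameter) comes out, ending in a spring-backed steel nose of 36 mm diameter. Axes as the press. Ram and nose are not measured: at the start the nose is somewhere from 114 to 135 mm short of the anvil face, so a 100 mm piece at the anvil leaves 14 to 35 mm to take up.
- cradle (a point): Where the piece's origin belongs: middle of the saddle floor, 30 mm above the bench, 50 mm short of the anvil face; axes as the press. Two aluminium saddles carry the end plates, 0 to 26 mm and 91 to 126 mm short of the anvil; the 65 mm between them is open beside and below the tube down to z = 16 mm. Cheeks are 50 mm apart, to z = 44 mm, with flared lips to z = 50 mm.
- anvil: The fixed steel anvil plate at the +y end of the press, 70 mm wide, its top 86 mm above the bench. Origin: on the bench below the middle of its working face, which looks to -y of the press.
- grip: The red upright handle at the end of the lever: a cylinder 24 mm in diameter and 48 mm tall (narrower in its top 6 mm) that turns freely on its own pin. Origin: centre of its lower end, 112 mm above the bench; z up. It travels on a circle of 130 mm radius about the vertical line through the press origin.
- lever (a joint): Lever angle in rad, growing counter-clockwise seen from above: 0 = parked at the rear stop, 0.87 = front stop (fixed pins in rubber sleeves, which give 0.03 rad at 20 N on the handle). In the press frame the handle stands at polar angle 2.707 + value from +x towards +y, so at half swing it points to -x. Growing = forward, working swing; backward is idle. It stays where it is left.
- lever_pivot (a point): On the axis of lever and ratchet wheel, at the lever arm's height. A sprung pawl on the lever pushes the wheel on, one on the housing holds. One notch is 0.314 rad and 5.0 mm of ram; a full swing takes two. Friction takes about 2 N of push while moving; once the piece is held a notch adds 50 N of clamp load and 6 N of push (0.12 N per N). Between notches the wheel slips back to the last one.
- spare: A spare piece of the same shape and size with a dark steel tube and brass end plates. Not to be used.
- weight: A steel check weight with a knob, 52 mm in diameter, 56 mm tall. Origin: centre of its underside.
- wrench: A steel wrench 160 mm long lying flat beside the press.
Mind the look-alikes: they are no part of the job. What is shaped like the coupon but green or pink is not meant.

How it is judged (in metres and radians):
On the way, in this order (a step that is already met when the one before it is completed fails the run):
1. the orange test piece lies in the saddles, released (x of coupon in the frame of cradle between -0.005 and 0.005 m and y of coupon in the frame of cradle between -0.02 and 0.004 m and z of coupon in the frame of cradle between -0.003 and 0.003 m and angle between the y axis of coupon and the y axis of cradle, either way round below 0.12 rad and angle between coupon's own z axis and vertical below 0.08 rad and contact force between the fingers and coupon below 0.1 N), for 0.2 s.
2. the ratcheted ram presses the piece against the anvil (x of coupon in the frame of cradle between -0.005 and 0.005 m and y of coupon in the frame of cradle between -0.02 and 0.004 m and z of coupon in the frame of cradle between -0.003 and 0.003 m and angle between the y axis of coupon and the y axis of cradle, either way round below 0.12 rad and angle between coupon's own z axis and vertical below 0.08 rad and contact force between anvil and coupon above 12 N), for 0.1 s.
At the end, for the whole second after the job is handed in: The orange test piece lies flat and straight in the two saddles (within 5 mm sideways of their middle, 7 degrees), clamped against the anvil with a load of 60 to 110 N that the holding pawl keeps by itself; the lever is parked within 0.08 rad (about 10 mm at the handle) of its rear stop (contact force between anvil and coupon between 60 and 110 N and x of coupon in the frame of cradle between -0.005 and 0.005 m and y of coupon in the frame of cradle between -0.02 and 0.004 m and z of coupon in the frame of cradle between -0.003 and 0.003 m and angle between the y axis of coupon and the y axis of cradle, either way round below 0.12 rad and angle between coupon's own z axis and vertical below 0.08 rad and value of joint lever below 0.08 rad and linear speed of coupon below 0.01 m/s); the robot touches nothing.
It fails at once if clamp load on the test piece over 140 N (a push of about 20 N at the handle): it is spoiled (contact force between anvil and coupon above 140 N).
It fails at once if the lever is forced into its front or rear stop with more than about 20 N (0.03 rad into the rubber) (value of joint lever above 0.9 rad or value of joint lever below -0.03 rad).
It fails at once if the spare piece is moved by more than 30 mm (distance of spare from where it was at the start of the episode above 0.03 m).
It fails at once if the check weight is moved by more than 30 mm (distance of weight from where it was at the start of the episode above 0.03 m).
It fails at once if the wrench is moved by more than 30 mm (distance of wrench from where it was at the start of the episode above 0.03 m).
It also fails if it takes over 72 s, if anything falls off the work surface, if the arm or the gripper's body presses on something with over 40 N, if the wrist force passes 120 N, or if a joint passes its speed limit or range.

## Working session

There is one attempt and no reset: what is moved stays moved. The work goes in short steps, Python scripts to look and compute and a tool call to move; the robot and the scene stay as the last step left them, time stands still between calls to the robot, and variables do not carry over. Pictures are saved under pics/ and viewed, about 8 in all and at most 12, crops included, and the job is handed in when it is done.

Besides the shell and the picture viewer there is one more tool, called after "Request:" as a command line: name --argument value ..., lists and objects as JSON in quotes. carry_out: Moves the arm, as the interface text tells. Its arguments: {"type":"object","properties":{"rows":{"type":"array","items":{"type":"object","properties":{"tx":{"type":"number"},"ty":{"type":"number"},"tz":{"type":"number"},"yaw":{"type":"number"}}}},"jaw":{"type":"number"},"squeeze":{"type":"number"}},"required":["rows"]}

```bash
mkdir -p pics
python3 - <<'E'
from rig import env
import cv2,json
o=env.observe(); print(o); print(env.tcp_to_tips)
for n in("scene","top","wrist"):
    p=env.camera_params(n); print(n,p)
    cv2.imwrite(f"pics/{n}0.png",cv2.cvtColor(env.get_image(n),cv2.COLOR_RGB2BGR))
E
```

```text
{'time_s': 0.0, 'q': array([-8.49303354e+01,  2.18389232e+01,  7.43872786e+01,  1.07319547e-03,
        8.38583840e+01, -1.23360556e+01]), 'qvel': array([ 0.01998114,  0.00870595,  0.0322088 , -0.01393045,  0.01937683,
        0.06783542]), 'joint_efforts': array([-2.67653355e-03, -4.48464882e+01, -2.31281340e+01, -3.63624422e-04,
        4.70924046e-03,  1.54285704e-07]), 'position': array([ 0.16449764, -0.52451227,  0.24171628]), 'tool_rot': array([[ 9.54211091e-01,  2.99134053e-01, -1.11905705e-04],
       [ 2.99133888e-01, -9.54210014e-01,  1.47217088e-03],
       [ 3.33594896e-04, -1.43823657e-03, -9.99998910e-01]]), 'ft_force': array([0.69436391, 0.51482235, 0.36522027]), 'wrist_torque': array([-0.03138239,  0.01953359,  0.02865331]), 'grip_width': 0.08547308517274879}
0.011
scene {'vertical_fov': 45.36075620701876, 'cx': 315.5080174498888, 'cy': 242.64944254603444, 'view': array([[ 0.03063152,  0.99950219,  0.00755532,  0.03434278],
       [-0.82703749,  0.02109971,  0.56175065,  0.37439103],
       [ 0.56131159, -0.02345581,  0.8272721 , -1.76559029],
       [ 0.        ,  0.        ,  0.        ,  1.        ]])}
top {'vertical_fov': 49.4153252829509, 'cx': 318.54996802045713, 'cy': 245.18854754169826, 'view': array([[ 0.01266086, -0.99990454,  0.00553348, -0.04824903],
       [ 0.99243488,  0.01324174,  0.12205599, -0.49333517],
       [-0.12211761,  0.00394629,  0.99250779, -1.299971  ],
       [ 0.        ,  0.        ,  0.        ,  1.        ]])}
wrist {'vertical_fov': 70.31232178290621, 'cx': 317.7687139107968, 'cy': 236.3195084317448, 'view': array([[ 0.29846351, -0.95441936, -0.00179398, -0.55033314],
       [ 0.90347492,  0.2831372 , -0.32181733,  0.04123296],
       [ 0.30765663,  0.09442992,  0.94680008, -0.38086126],
       [ 0.        ,  0.        ,  0.        ,  1.        ]])}
```

View pics/scene0.png

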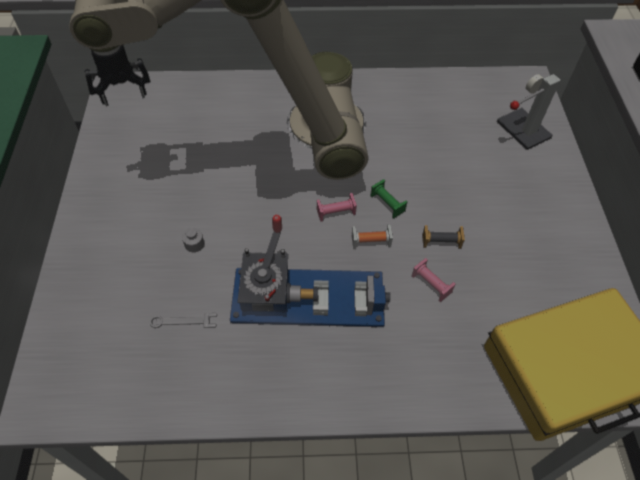

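View pics/top0.png

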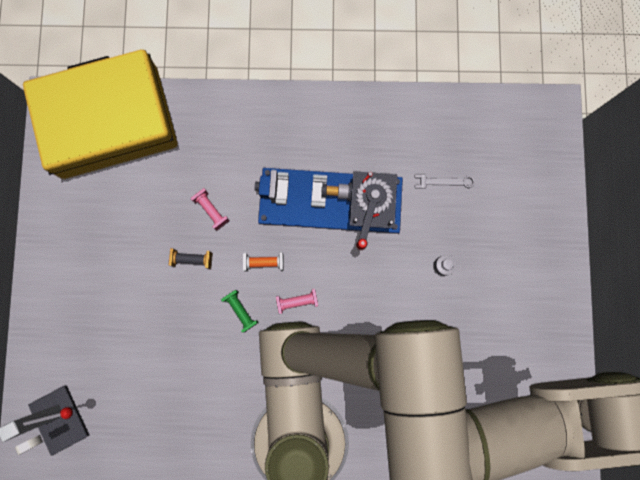

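```bash
cat > h.py <<'E'
import numpy as np,cv2
from rig import env
def ray(p,uv):
    f=240/np.tan(np.radians(p['vertical_fov']/2));V=p['view'];R=V[:3,:3];c=-R.T@V[:3,3]
    d=R.T@np.array([(uv[0]-p['cx'])/f,-(uv[1]-p['cy'])/f,-1]);return c,d/np.linalg.norm(d)
def tri(obs):
    A=np.zeros((3,3));b=np.zeros(3);L=[]
    for p,uv in obs:
        c,d=ray(p,uv);M=np.eye(3)-np.outer(d,d);A+=M;b+=M@c;L.append((M,c))
    X=np.linalg.solve(A,b);return X,[np.linalg.norm(M@(X-c)) for M,c in L]
def onz(p,uv,z):
    c,d=ray(p,uv);return c+d*(z-c[2])/d[2]
def proj(p,X):
    f=240/np.tan(np.radians(p['vertical_fov']/2));V=p['view'];x=V[:3,:3]@np.asarray(X)+V[:3,3]
    return np.array([p['cx']+f*x[0]/-x[2],p['cy']-f*x[1]/-x[2]])
def save(im,n): cv2.imwrite(n,cv2.cvtColor(im,cv2.COLOR_RGB2BGR))
E
python3 - <<'E'
import cv2,numpy as np
a=cv2.imread('pics/top0.png')[155:280,235:410]; b=cv2.imread('pics/scene0.png')[200:335,220:400]
a=cv2.resize(a,(800,571),interpolation=2)[:,:]; b=cv2.resize(b,(780,585),interpolation=2)
cv2.imwrite('pics/tc.png',a);cv2.imwrite('pics/sc.png',b)
E
```

```text
(no output)
```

View pics/tc.png

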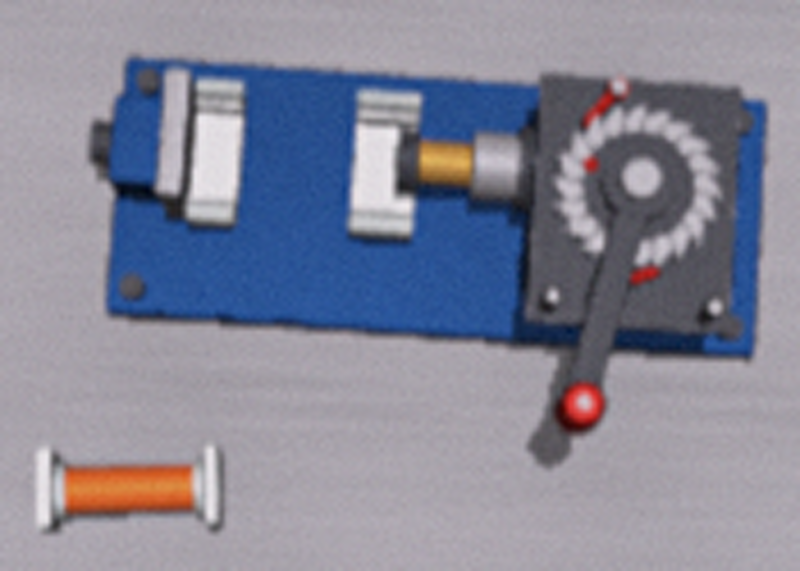

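View pics/sc.png

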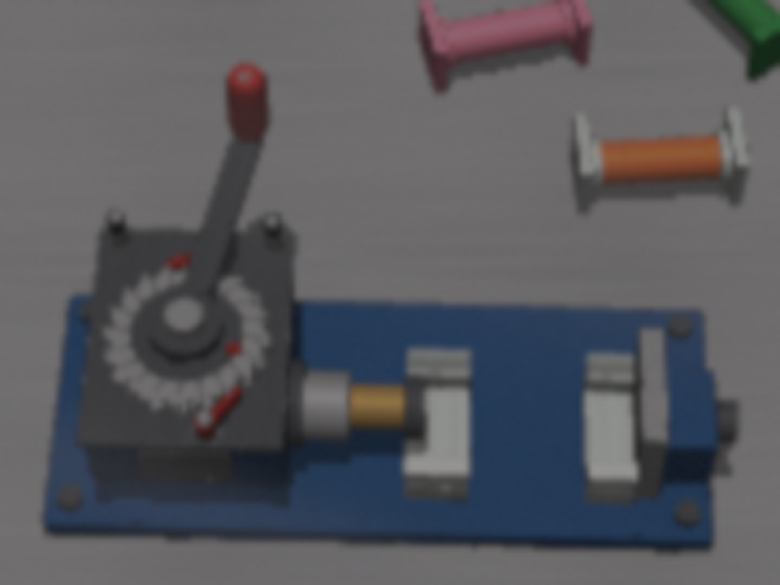

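```bash
cat > m.py <<'E'
from h import *
T=env.camera_params('top');S=env.camera_params('scene')
t=lambda u,v:(235+(u+.5)/4.571-.5,155+(v+.5)/4.571-.5)
s=lambda u,v:(220+(u+.5)/4.3333-.5,200+(v+.5)/4.3333-.5)
E
python3 - <<'E'
from m import *
np.set_printoptions(precision=4,suppress=True)
P={'c+y+x':((130,58),(712,545)),'c-y+x':((765,100),(47,530)),'c-y-x':((752,356),(73,297)),'c+y-x':((108,314),(705,312)),
'cap':((643,177),(185,313)),'knob':((583,403),(246,72)),'tube':((128,490),(662,158)),
'anv+x':((190,70),(640,495)),'anv-x':((182,195),(640,330)),'pl+y+x':((44,450),(745,170)),
'pin+y':((551,296),(272,222)),'pin-y':((714,307),(116,218)),'nose':((398,163),(424,405))}
for k,(a,b) in P.items():
    X,e=tri([(T,t(*a)),(S,s(*b))]);print(k,X,np.round(e[0],4), 'top16',onz(T,t(*a),.016)[:2] if k[0]=='c' else '', onz(S,s(*b),.016)[:2] if k[0]=='c' else '')
E
```

```text
c+y+x [0.701  0.1068 0.0114] 0.0 top16 [0.6997 0.1064] [0.7032 0.1061]
c-y+x [ 0.6816 -0.2587  0.0106] 0.0006 top16 [ 0.6802 -0.2584] [ 0.6844 -0.2573]
c-y-x [ 0.5322 -0.2506  0.0118] 0.0 top16 [ 0.5316 -0.25  ] [ 0.5348 -0.25  ]
c+y-x [0.5516 0.1165 0.011 ] 0.0009 top16 [0.5507 0.115 ] [0.5546 0.1165]
cap [ 0.6106 -0.1764  0.1197] 0.0001 top16 [ 0.6341 -0.1883] [ 0.5474 -0.1848]
knob [ 0.4845 -0.1421  0.1631] 0.0007 top16  
tube [0.4502 0.1002 0.023 ] 0.0002 top16  
anv+x [0.6856 0.0677 0.0432] 0.0019 top16  
anv-x [0.6055 0.0691 0.0829] 0.0 top16  
pl+y+x [0.4704 0.146  0.038 ] 0.0001 top16  
pin+y [ 0.548  -0.1298  0.1104] 0.0008 top16  
pin-y [ 0.5432 -0.2155  0.1106] 0.0006 top16  
nose [ 0.6319 -0.0487  0.0521] 0.0008 top16
```

```bash
cat >> h.py <<'E'
import json
from math import *
def plan(tgt,ang=None,n=None,step=4.5):
    """rows to world target tgt; ang = world angle (deg) of tool y"""
    o=env.observe();R=o['tool_rot'].copy();p=o['position'].copy();d=np.array(tgt)-p
    y=0 if ang is None else -((radians(ang)-atan2(R[1,1],R[0,1])+pi)%(2*pi)-pi)
    n=n or max(1,ceil(np.linalg.norm(d)*100/step),ceil(abs(y)/.145));rows=[]
    for i in range(n):
        rem=(np.array(tgt)-p)/(n-i);s=np.round(R.T@rem*100,2);yy=round(y/(n-i),3)
        rows.append({"tx":s[0],"ty":s[1],"tz":s[2],"yaw":yy});p=p+R@s/100;y-=yy
        R=R@np.array([[cos(yy),-sin(yy),0],[sin(yy),cos(yy),0],[0,0,1]])
    print(json.dumps([{k:float(v) for k,v in r.items()} for r in rows]))
E
python3 - <<'E'
from h import *
plan((.53,.04,.27),2.9)
E
```

```text
[{"tx": 3.45, "ty": -2.86, "tz": -0.18, "yaw": -0.088}, {"tx": 3.69, "ty": -2.55, "tz": -0.18, "yaw": -0.088}, {"tx": 3.9, "ty": -2.21, "tz": -0.18, "yaw": -0.088}, {"tx": 4.08, "ty": -1.86, "tz": -0.18, "yaw": -0.088}, {"tx": 4.23, "ty": -1.5, "tz": -0.18, "yaw": -0.088}, {"tx": 4.34, "ty": -1.12, "tz": -0.19, "yaw": -0.088}, {"tx": 4.42, "ty": -0.74, "tz": -0.18, "yaw": -0.088}, {"tx": 4.47, "ty": -0.34, "tz": -0.19, "yaw": -0.088}, {"tx": 4.48, "ty": 0.05, "tz": -0.18, "yaw": -0.088}, {"tx": 4.46, "ty": 0.44, "tz": -0.19, "yaw": -0.088}, {"tx": 4.41, "ty": 0.84, "tz": -0.18, "yaw": -0.088}, {"tx": 4.32, "ty": 1.22, "tz": -0.19, "yaw": -0.087}, {"tx": 4.19, "ty": 1.59, "tz": -0.18, "yaw": -0.088}, {"tx": 4.04, "ty": 1.95, "tz": -0.19, "yaw": -0.087}, {"tx": 3.85, "ty": 2.3, "tz": -0.18, "yaw": -0.088}]
```

Request:
carry_out --rows '[{"tx":3.5,"ty":-2.9,"tz":-0.2,"yaw":-0.09},{"tx":3.7,"ty":-2.6,"tz":-0.2,"yaw":-0.09},{"tx":3.9,"ty":-2.2,"tz":-0.2,"yaw":-0.09},{"tx":4.1,"ty":-1.9,"tz":-0.2,"yaw":-0.09},{"tx":4.2,"ty":-1.5,"tz":-0.2,"yaw":-0.09},{"tx":4.3,"ty":-1.1,"tz":-0.2,"yaw":-0.09},{"tx":4.4,"ty":-0.7,"tz":-0.2,"yaw":-0.09},{"tx":4.5,"ty":-0.3,"tz":-0.2,"yaw":-0.09},{"tx":4.5,"ty":0,"tz":-0.2,"yaw":-0.09},{"tx":4.5,"ty":0.4,"tz":-0.2,"yaw":-0.09},{"tx":4.4,"ty":0.8,"tz":-0.2,"yaw":-0.09},{"tx":4.3,"ty":1.2,"tz":-0.2,"yaw":-0.09}]' --jaw -1

```text
time_s: 1.35
position: [0.4499, -0.0493, 0.2653]
tool_rot: [[0.153, 0.988, -0.001], [0.988, -0.153, 0.005], [0.004, -0.002, -1.0]]
ft_force: [-0.3, -1.8, 0.3]
grip_width: 0.0855
```

```bash
python3 -c "
from h import *
plan((.53,.05,.27),2.9)"
```

```text
[{"tx": 3.68, "ty": 2.13, "tz": -0.14, "yaw": -0.068}, {"tx": 3.53, "ty": 2.38, "tz": -0.15, "yaw": -0.068}, {"tx": 3.36, "ty": 2.61, "tz": -0.14, "yaw": -0.068}]
```

Request:
carry_out --rows '[{"tx":3.7,"ty":2.1,"tz":-0.1,"yaw":-0.07},{"tx":3.5,"ty":2.4,"tz":-0.1,"yaw":-0.07},{"tx":3.4,"ty":2.6,"tz":-0.1,"yaw":-0.07},{"tx":0,"ty":0,"tz":0,"yaw":0}]'

```text
time_s: 1.75
position: [0.5326, 0.0604, 0.2682]
tool_rot: [[-0.074, 0.997, -0.001], [0.997, 0.074, 0.005], [0.005, -0.001, -1.0]]
ft_force: [-0.9, -1.1, -0.5]
grip_width: 0.0855
```

```bash
python3 -c "
from h import *
o=env.observe();p=env.camera_params('wrist');im=env.get_image('wrist');save(im,'pics/w1.png');np.save('w1.npy',p,allow_pickle=True);print(o['position'],o['qvel'])
for X in [(.4502,.1002,.023),(.6207,.0185,.03),(.6055,.0691,.083),(.6106,-.1764,.12),(.4845,-.142,.16)]: print(proj(p,X))"
```

```text
[0.53261158 0.06038994 0.26815695] [-1.95973664 -1.41539676  2.85225719 -1.47671968  0.17654839 -0.08049018]
[244.42104143 157.17902193]
[391.51845181 241.34066742]
[394.53199022 208.64141634]
[373.71150343 438.43696452]
[249.81768167 440.50004674]
```

View pics/w1.png

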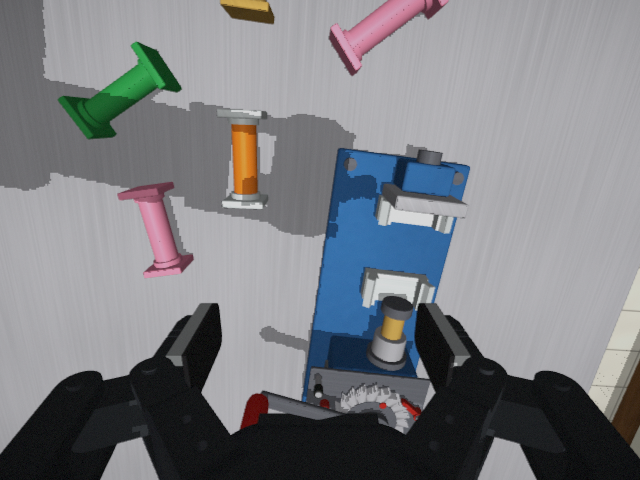

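Run:
```python
from m import *
np.set_printoptions(precision=4,suppress=True)
im=cv2.imread('pics/w1.png');W=np.load('w1.npy',allow_pickle=True).item()
cv2.imwrite('pics/w1c.png',cv2.resize(im[140:340,310:510],(800,800),interpolation=2)[:600])
def orange(im):
    h=cv2.cvtColor(im,cv2.COLOR_BGR2HSV);m=cv2.inRange(h,(5,170,80),(14,255,255))
    n,l,st,c=cv2.connectedComponentsWithStats(m);i=1+np.argmax(st[1:,4]);m=(l==i).astype(np.uint8)
    return m,c[i],st[i],cv2.minAreaRect(cv2.findNonZero(m))
for n,P in(('w1',W),('top0',T),('scene0',S)):
    m,c,st,r=orange(cv2.imread(f'pics/{n}.png'))
    # axis via pca
    p=cv2.findNonZero(m)[:,0].astype(float);u=np.linalg.svd(p-p.mean(0),full_matrices=0)[2][0]
    q=p@u;e=[p.mean(0)+u*(k-q.mean()) for k in(q.min(),q.max())]
    A,B=[onz(P,k,.022+.008) for k in e];d=A-B
    print(n,c,st,'mid',(A+B)/2,'len',np.linalg.norm(d),'ang',degrees(atan2(-d[0],d[1]))%180)
```

```text
w1 [247.     158.4484] [232 125  25  69 805] mid [0.4545 0.0985 0.03  ] len 0.07189357695028831 ang 4.350291656822998
top0 [262.4229 261.7753] [250 257  27  10 227] mid [0.4497 0.0987 0.03  ] len 0.06657384759387024 ang 2.56716531509349Traceback (most recent call last):
  File "<stdin>", line 10, in <module>
  File "<stdin>", line 7, in orange
    return _wrapfunc(a, 'argmax', axis=axis, out=out, **kwds)
    return bound(*args, **kwds)
ValueError: attempt to get argmax of an empty sequence
```

View pics/w1c.png

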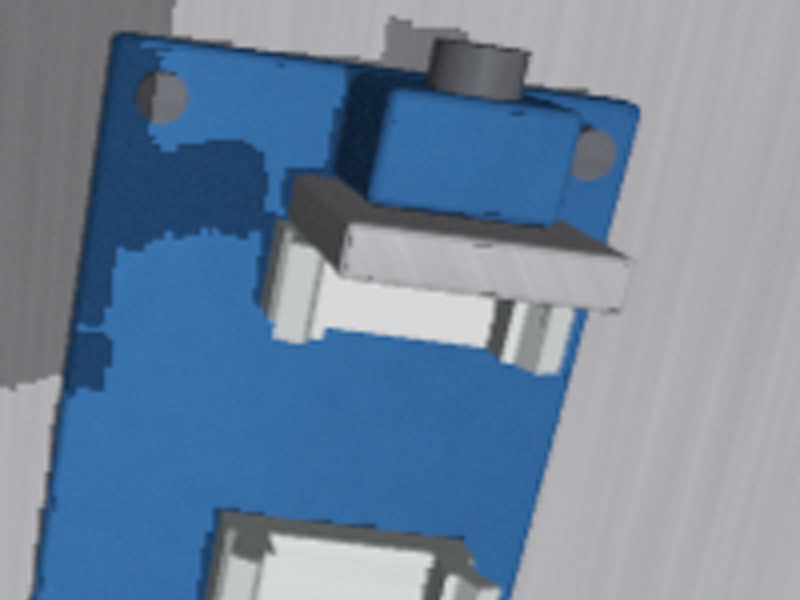

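Run:
```python
from m import *
np.set_printoptions(precision=4,suppress=True)
W=np.load('w1.npy',allow_pickle=True).item()
w=lambda u,v:(310+(u+.5)/4-.5,140+(v+.5)/4-.5)
a=-.053
def pf(X):
    d=np.array(X[:2])-[.6106,-.1764];return np.array([d@[cos(a),sin(a)],d@[-sin(a),cos(a)]])
for n,uv,z in [('anv-',(342,273),.086),('anv+',(622,310),.086),('anvb-',(350,222),.086),('anvb+',(632,260),.086),('pl-',(115,35),.016),('pl+',(638,105),.016),('fl-',(325,330),.03),('fl+',(495,350),.03),('lip-',(273,340),.05),('lip+',(560,375),.05),('lipi-',(322,328),.044),('lipi+',(520,365),.05)]:
    X=onz(W,w(*uv),z);print(n,X,pf(X))
for n,uv,z in [('anv+',(190,70),.086),('anv-',(182,195),.086),('sad1',(243,85),.05),('sad1b',(234,225),.05),('sad2',(421,97),.05),('sad2b',(410,238),.05),('nose',(398,163),.052)]:
    X=onz(T,t(*uv),z);print('T',n,X,pf(X))
```

```text
anv- [0.6052 0.0706 0.086 ] [-0.0185  0.2463]
anv+ [0.6729 0.0665 0.086 ] [0.0494 0.2458]
anvb- [0.6053 0.0828 0.086 ] [-0.019   0.2586]
anvb+ [0.6727 0.0787 0.086 ] [0.0485 0.258 ]
pl- [0.5511 0.1164 0.016 ] [-0.0749  0.2892]
pl+ [0.6976 0.1082 0.016 ] [0.0718 0.2888]
fl- [0.6167 0.0412 0.03  ] [-0.0054  0.2176]
fl+ [0.6656 0.0389 0.03  ] [0.0435 0.2179]
lip- [0.5984 0.0429 0.05  ] [-0.0238  0.2183]
lip+ [0.6768 0.0388 0.05  ] [0.0547 0.2184]
lipi- [0.6125 0.0455 0.044 ] [-0.0099  0.2217]
lipi+ [0.6655 0.0408 0.05  ] [0.0434 0.2198]
T anv+ [0.6742 0.0661 0.086 ] [0.0506 0.2455]
T anv- [0.6048 0.0689 0.086 ] [-0.0187  0.2446]
T sad1 [0.6757 0.0392 0.05  ] [0.0536 0.2188]
T sad1b [0.5961 0.0426 0.05  ] [-0.0261  0.218 ]
T sad2 [ 0.6703 -0.0603  0.05  ] [0.0534 0.1191]
T sad2b [ 0.5901 -0.0551  0.05  ] [-0.0269  0.12  ]
T nose [ 0.632  -0.0479  0.052 ] [0.0146 0.1294]
```

Request:
carry_out --rows '[{"tx":1.4,"ty":-2.6,"tz":3.2,"yaw":0.005},{"tx":1.4,"ty":-2.6,"tz":3.2,"yaw":0.005},{"tx":1.2,"ty":-2.6,"tz":3.2,"yaw":0.005},{"tx":0,"ty":0,"tz":0,"yaw":0}]'

```text
time_s: 2.2
position: [0.4456, 0.0927, 0.1682]
tool_rot: [[-0.051, 0.999, -0.005], [0.999, 0.051, 0.003], [0.004, -0.004, -1.0]]
ft_force: [-0.0, 0.3, 0.1]
grip_width: 0.0852
```

Run:
```python
from m import *
np.set_printoptions(precision=4,suppress=True)
o=env.observe();p=env.camera_params('wrist');im=env.get_image('wrist');save(im,'pics/w2.png');np.save('w2.npy',p,allow_pickle=True);print(o['position'],o['tool_rot'][:,1])
W=np.load('w1.npy',allow_pickle=True).item()
def tube(n,P):
    h=cv2.cvtColor(cv2.imread(n),cv2.COLOR_BGR2HSV);m=cv2.inRange(h,(4,120,30),(17,255,255))
    k,l,st,c=cv2.connectedComponentsWithStats(m);i=1+np.argmax(st[1:,4]);m=(l==i).astype(np.uint8)
    p=cv2.findNonZero(m)[:,0].astype(float);print(n,st[i])
    # per-row middle of tube (nearly vertical in the wrist picture) 
    r=np.unique(p[:,1]);r=r[6:-6];c=[(p[p[:,1]==y,0].min()+p[p[:,1]==y,0].max())/2 for y in r]
    f=np.polyfit(r,c,1);return f,p[:,1].min(),p[:,1].max()
for n,P in(('pics/w1.png',W),('pics/w2.png',p)):
    f,a,b=tube(n,P)
    A,B=[onz(P,(np.polyval(f,v),v),.022) for v in(a,b)];d=A-B
    print(A,B,'mid',(A+B)/2,np.linalg.norm(d),'ang',degrees(atan2(-d[0],d[1])), 'px',[(np.polyval(f,v),v) for v in (a,b)])
```

```text
[0.4456 0.0927 0.1682] [ 0.9987  0.0506 -0.0044]
pics/w1.png [ 232  124   26   70 1488]
[0.4489 0.1343 0.022 ] [0.4514 0.0608 0.022 ] mid [0.4501 0.0975 0.022 ] 0.07352656023520157 ang 1.9335635566883733 px [(np.float64(243.52896121074164), np.float64(124.0)), (np.float64(245.47103878925836), np.float64(193.0))]
pics/w2.png [ 309  177   32   86 2549]
[0.4487 0.132  0.022 ] [0.4517 0.0574 0.022 ] mid [0.4502 0.0947 0.022 ] 0.07466026398299218 ang 2.266841747694237 px [(np.float64(324.30610884857464), np.float64(177.0)), (np.float64(322.9101073676417), np.float64(262.0))]
```

View pics/w2.png

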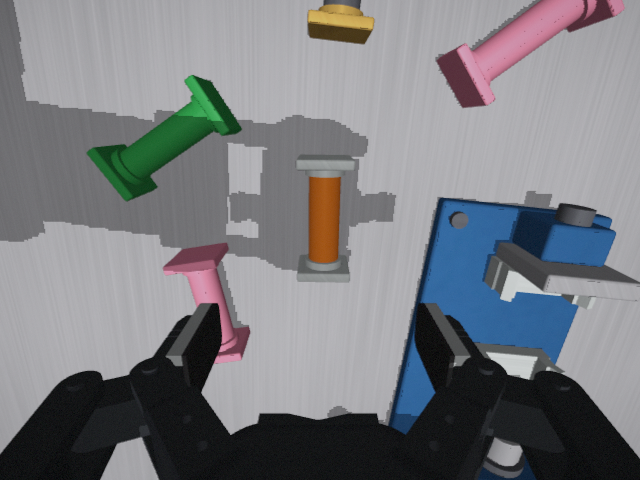

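Request:
carry_out --rows '[{"tx":0.2,"ty":0.2,"tz":4.0,"yaw":0.006},{"tx":0.2,"ty":0.2,"tz":4.0,"yaw":0.006},{"tx":0.1,"ty":0.1,"tz":3.0,"yaw":0},{"tx":0,"ty":0,"tz":1.0,"yaw":0},{"tx":0,"ty":0,"tz":0,"yaw":0}]'

```text
time_s: 2.75
position: [0.4631, 0.093, 0.0523]
tool_rot: [[-0.031, 0.999, 0.02], [1.0, 0.031, 0.001], [0.0, 0.02, -1.0]]
ft_force: [0.0, -0.6, -0.2]
grip_width: 0.0852
```

```bash
python3 -c "
from h import *
o=env.observe();print(o['position'],o['qvel'])
plan((.4505,.098,.018),2.2)"
```

```text
[0.4630579  0.09302025 0.05233222] [-0.75228661 -0.13977842 -1.55903798 -0.11954028  0.69688137 -0.2195893 ]
[{"tx": 0.54, "ty": -1.31, "tz": 3.41, "yaw": -0.007}]
```

Request:
carry_out --rows '[{"tx":0.3,"ty":-0.5,"tz":0.8,"yaw":0},{"tx":0.2,"ty":-0.5,"tz":0.8,"yaw":0},{"tx":0,"ty":-0.3,"tz":0.8,"yaw":0},{"tx":0,"ty":0,"tz":0,"yaw":0}]'

```text
time_s: 3.15
position: [0.4523, 0.0967, 0.0291]
tool_rot: [[-0.029, 0.999, 0.026], [1.0, 0.029, 0.0], [-0.0, 0.026, -1.0]]
ft_force: [0.1, -0.4, 1.5]
grip_width: 0.0855
```

```bash
python3 -c "
from h import *
o=env.observe();print(o['position'],o['qvel'],o['tool_rot'])
plan((.4505,.098,.018),2.2)"
```

```text
[0.45226332 0.09671338 0.02905483] [ 0.16220848 -1.0190167  -1.02696516 -0.14304591  0.39835201 -0.06522719] [[-2.88979835e-02  9.99234895e-01  2.63539745e-02]
 [ 9.99582276e-01  2.88991282e-02  3.37509396e-04]
 [-4.24355722e-04  2.63527191e-02 -9.99652617e-01]]
[{"tx": 0.13, "ty": -0.2, "tz": 1.1, "yaw": -0.009}]
```

Request:
carry_out --rows '[{"tx":0.1,"ty":-0.2,"tz":0.6,"yaw":0},{"tx":0,"ty":0,"tz":0.4,"yaw":0},{"tx":0,"ty":0,"tz":0,"yaw":0}]'

```text
time_s: 3.45
position: [0.4507, 0.0978, 0.0187]
tool_rot: [[-0.029, 0.999, 0.028], [1.0, 0.029, 0.0], [-0.001, 0.028, -1.0]]
ft_force: [0.4, -1.5, 0.2]
grip_width: 0.0853
```

Request:
carry_out --rows '[{"tz":0},{"tz":0},{"tz":0},{"tz":0},{"tz":0},{"tz":0},{"tz":0}]' --jaw 1 --squeeze 40

```text
validation failed for argument at $.ro...
```

Each row needs all four entries.

Request:
carry_out --rows '[{"tx":0,"ty":0,"tz":0,"yaw":0},{"tx":0,"ty":0,"tz":0,"yaw":0},{"tx":0,"ty":0,"tz":0,"yaw":0},{"tx":0,"ty":0,"tz":0,"yaw":0},{"tx":0,"ty":0,"tz":0,"yaw":0},{"tx":0,"ty":0,"tz":0,"yaw":0}]' --jaw 1 --squeeze 40

```text
time_s: 4.05
position: [0.4513, 0.0978, 0.0192]
tool_rot: [[-0.029, 0.999, 0.029], [1.0, 0.029, 0.0], [-0.001, 0.029, -1.0]]
ft_force: [-0.2, -0.0, -1.4]
grip_width: 0.0248
```

Request:
carry_out --rows '[{"tx":0,"ty":0,"tz":-1.0,"yaw":0},{"tx":0,"ty":0,"tz":-2.0,"yaw":0},{"tx":0,"ty":0,"tz":-2.5,"yaw":0},{"tx":0,"ty":0,"tz":-2.5,"yaw":0},{"tx":0,"ty":0,"tz":-2.5,"yaw":0},{"tx":0,"ty":0,"tz":-1.5,"yaw":0},{"tx":0,"ty":0,"tz":-0.5,"yaw":0},{"tx":0,"ty":0,"tz":0,"yaw":0}]'

```text
time_s: 4.85
position: [0.4455, 0.0978, 0.1514]
tool_rot: [[-0.029, 0.999, 0.025], [1.0, 0.029, 0.0], [-0.0, 0.025, -1.0]]
ft_force: [0.8, 0.3, -2.9]
grip_width: 0.0243
```

```bash
python3 -c "
from h import *
o=env.observe();print(o['position'],o['qvel'],o['tool_rot'],o['grip_width'])
plan((.6357,.0135,.14),-3.1,n=9)"
```

```text
[0.44553959 0.09781499 0.15136606] [-0.11056532 -0.2868105   0.38610929 -0.02403581  0.18933064  0.03093288] [[-2.90800582e-02  9.99253974e-01  2.54134827e-02]
 [ 9.99577020e-01  2.90798629e-02  3.77331874e-04]
 [-3.61970220e-04  2.54137062e-02 -9.99676954e-01]] 0.02432798496522163
[{"tx": -1.0, "ty": 2.08, "tz": 0.18, "yaw": 0.009}, {"tx": -0.98, "ty": 2.09, "tz": 0.18, "yaw": 0.009}, {"tx": -0.96, "ty": 2.1, "tz": 0.18, "yaw": 0.009}, {"tx": -0.94, "ty": 2.11, "tz": 0.18, "yaw": 0.009}, {"tx": -0.92, "ty": 2.11, "tz": 0.18, "yaw": 0.009}, {"tx": -0.9, "ty": 2.12, "tz": 0.18, "yaw": 0.01}, {"tx": -0.88, "ty": 2.13, "tz": 0.18, "yaw": 0.009}, {"tx": -0.87, "ty": 2.14, "tz": 0.18, "yaw": 0.01}, {"tx": -0.84, "ty": 2.16, "tz": 0.18, "yaw": 0.009}]
```

Request:
carry_out --rows '[{"tx":-1.0,"ty":2.1,"tz":0,"yaw":0.01},{"tx":-1.0,"ty":2.1,"tz":0,"yaw":0.01},{"tx":-1.0,"ty":2.1,"tz":0,"yaw":0.01},{"tx":-0.9,"ty":2.1,"tz":0.1,"yaw":0.01},{"tx":-0.9,"ty":2.1,"tz":0.1,"yaw":0.01},{"tx":-0.9,"ty":2.1,"tz":0.1,"yaw":0.01},{"tx":-0.9,"ty":2.1,"tz":0.1,"yaw":0.01},{"tx":-0.9,"ty":1.8,"tz":0.1,"yaw":0.01},{"tx":-0.5,"ty":1.0,"tz":0.1,"yaw":0},{"tx":0,"ty":0,"tz":0,"yaw":0},{"tx":0,"ty":0,"tz":0,"yaw":0}]'

```text
time_s: 5.95
position: [0.62, 0.014, 0.1355]
tool_rot: [[0.053, 0.999, 0.001], [0.999, -0.053, 0.004], [0.004, 0.001, -1.0]]
ft_force: [-0.2, -0.1, -2.7]
grip_width: 0.0244
```

```bash
python3 -c "
from h import *
o=env.observe();print(o['position'],o['tool_rot'],o['grip_width'])
plan((.6357,.0135,.14),-3.1)
p=env.camera_params('wrist');im=env.get_image('wrist');np.save('w3.npy',p,allow_pickle=True);save(im,'pics/w3.png')"
```

```text
[0.62000453 0.01401075 0.13545489] [[ 0.05329346  0.9985779   0.00140769]
 [ 0.99857112 -0.05329855  0.00387119]
 [ 0.00394071  0.00119937 -0.99999152]] 0.024448328617139675
[{"tx": 0.03, "ty": 1.57, "tz": -0.45, "yaw": 0.001}]
```

View pics/w3.png

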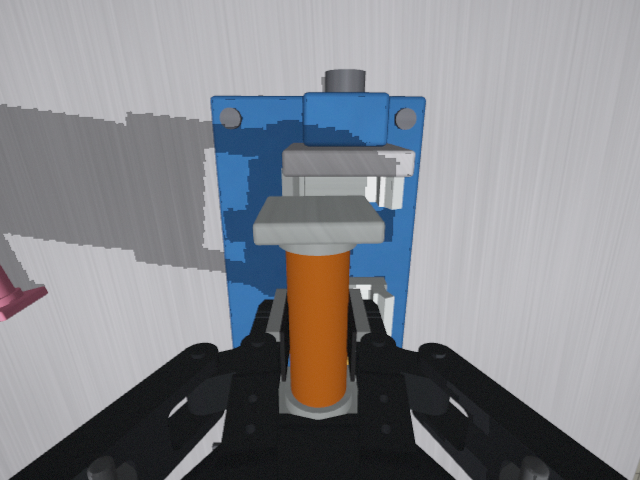

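Run:
```python
from h import *
np.set_printoptions(precision=4,suppress=True)
W=np.load('w3.npy',allow_pickle=True).item()
im=cv2.imread('pics/w3.png')
for n,uv,z in [('anv-',(285,175),.086),('anv+',(412.5,175),.086),('cp-',(255,223),.160),('cp+',(382,222),.160),('cpn-',(255,243),.160),('cpn+',(383.5,241),.160),('tubeL',(288,300),.138),('tubeR',(350,300),.138),('saddle-',(284,197),.05),('saddle+',(402,208),.05),('plate-',(212,97),.016),('plate+',(424,97),.016)]:
    print(n,onz(W,uv,z))
```

```text
anv- [0.6062 0.0698 0.086 ]
anv+ [0.6735 0.0661 0.086 ]
cp- [0.6028 0.0652 0.16  ]
cp+ [0.6441 0.0633 0.16  ]
cpn- [0.602  0.0583 0.16  ]
cpn+ [0.6447 0.0567 0.16  ]
tubeL [0.6084 0.0243 0.138 ]
tubeR [0.6347 0.0229 0.138 ]
saddle- [0.6007 0.0506 0.05  ]
saddle+ [0.677  0.0392 0.05  ]
plate- [0.5538 0.1154 0.016 ]
plate+ [0.6983 0.1076 0.016 ]
```

Request:
carry_out --rows '[{"tx":0,"ty":0.6,"tz":0.5,"yaw":0},{"tx":0,"ty":0.6,"tz":0.5,"yaw":0},{"tx":0,"ty":0.4,"tz":0.5,"yaw":0},{"tx":0,"ty":0,"tz":0.5,"yaw":0},{"tx":0,"ty":0,"tz":0,"yaw":0}]'

```text
time_s: 6.5
position: [0.6358, 0.0148, 0.1139]
tool_rot: [[0.051, 0.999, 0.001], [0.999, -0.051, 0.004], [0.004, 0.0, -1.0]]
ft_force: [0.3, 0.6, -3.0]
grip_width: 0.0246
```

Request:
carry_out --rows '[{"tx":-0.1,"ty":0,"tz":1.0,"yaw":0},{"tx":-0.1,"ty":0,"tz":1.0,"yaw":0},{"tx":0,"ty":0,"tz":1.0,"yaw":0},{"tx":0,"ty":0,"tz":0.6,"yaw":0},{"tx":0,"ty":0,"tz":0.3,"yaw":0},{"tx":0,"ty":0,"tz":0,"yaw":0}]'

```text
time_s: 7.1
position: [0.6351, 0.0128, 0.0707]
tool_rot: [[0.052, 0.999, -0.001], [0.999, -0.052, 0.004], [0.004, -0.001, -1.0]]
ft_force: [-0.3, 0.7, -2.6]
grip_width: 0.0245
```

Request:
carry_out --rows '[{"tx":0,"ty":0.1,"tz":0.5,"yaw":0},{"tx":0,"ty":0,"tz":0.5,"yaw":0},{"tx":0,"ty":0,"tz":0.5,"yaw":0},{"tx":0,"ty":0,"tz":0.3,"yaw":0},{"tx":0,"ty":0,"tz":0,"yaw":0}]'

```text
time_s: 7.6
position: [0.6366, 0.0128, 0.0519]
tool_rot: [[0.051, 0.999, 0.001], [0.999, -0.051, 0.004], [0.004, 0.0, -1.0]]
ft_force: [-0.6, -0.8, -1.5]
grip_width: 0.0247
```

```bash
python3 -c "
from h import *
o=env.observe();print(o['position'],o['ft_force'],o['tool_rot'][:,2])
p=env.camera_params('wrist');im=env.get_image('wrist');np.save('w4.npy',p,allow_pickle=True);save(im,'pics/w4.png')"
```

```text
[0.63659858 0.01282755 0.0518528 ] [-0.55183598 -0.84862214 -1.45226227] [ 5.38364447e-04  4.15035090e-03 -9.99991242e-01]
```

View pics/w4.png

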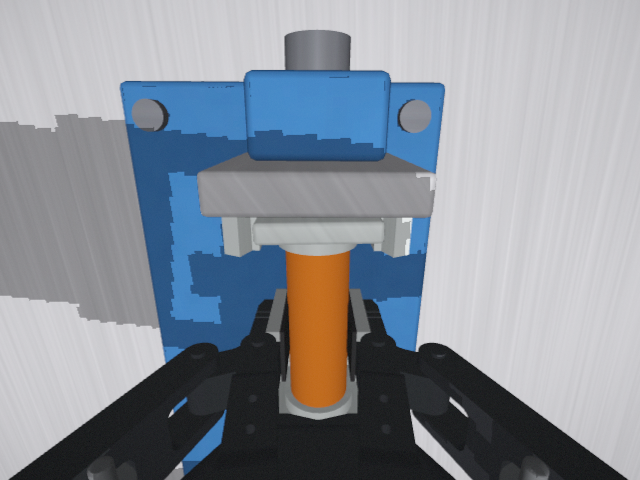

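Request:
carry_out --rows '[{"tx":0,"ty":0,"tz":0.15,"yaw":0},{"tx":0,"ty":0,"tz":0.15,"yaw":0},{"tx":0,"ty":0,"tz":0.1,"yaw":0},{"tx":0,"ty":0,"tz":0,"yaw":0}]'

```text
time_s: 8.05
position: [0.637, 0.0128, 0.05]
tool_rot: [[0.051, 0.999, 0.003], [0.999, -0.051, 0.004], [0.004, 0.003, -1.0]]
ft_force: [0.4, -0.2, -1.4]
grip_width: 0.0246
```

Request:
carry_out --rows '[{"tx":0,"ty":0,"tz":0.2,"yaw":0},{"tx":0,"ty":0,"tz":0.2,"yaw":0},{"tx":0,"ty":0,"tz":0,"yaw":0}]'

```text
time_s: 8.35
position: [0.6373, 0.0128, 0.0501]
tool_rot: [[0.051, 0.999, 0.006], [0.999, -0.051, 0.003], [0.003, 0.006, -1.0]]
ft_force: [-0.1, -0.0, -2.2]
grip_width: 0.0247
```

Request:
carry_out --rows '[{"tx":0,"ty":0,"tz":0,"yaw":0},{"tx":0,"ty":0,"tz":0,"yaw":0},{"tx":0,"ty":0,"tz":0,"yaw":0},{"tx":0,"ty":0,"tz":0,"yaw":0},{"tx":0,"ty":0,"tz":0,"yaw":0}]' --jaw -0.2

```text
time_s: 8.85
position: [0.6379, 0.0127, 0.0499]
tool_rot: [[0.051, 0.999, 0.007], [0.999, -0.051, 0.003], [0.003, 0.007, -1.0]]
ft_force: [0.2, 0.2, 0.6]
grip_width: 0.0515
```

Request:
carry_out --rows '[{"tx":0,"ty":0,"tz":-1.0,"yaw":0},{"tx":0,"ty":0,"tz":-2.0,"yaw":0},{"tx":0,"ty":0,"tz":-3.0,"yaw":0},{"tx":0,"ty":0,"tz":-3.0,"yaw":0},{"tx":0,"ty":0,"tz":-3.0,"yaw":0},{"tx":0,"ty":0,"tz":-3.0,"yaw":0},{"tx":0,"ty":0,"tz":0,"yaw":0}]'

```text
time_s: 9.55
position: [0.6366, 0.0123, 0.2094]
tool_rot: [[0.051, 0.999, 0.008], [0.999, -0.051, 0.002], [0.003, 0.008, -1.0]]
ft_force: [0.0, -0.3, -0.4]
grip_width: 0.051
```

```bash
python3 -c "
from h import *
o=env.observe();print(o['position'],o['ft_force'],o['tool_rot'][:,2],o['grip_width'])
p=env.camera_params('wrist');im=env.get_image('wrist');np.save('w5.npy',p,allow_pickle=True);save(im,'pics/w5.png')
print(proj(p,(.4845,-.1421,.16)),proj(p,(.6106,-.1764,.12)))
b=env.get_image('top');save(b,'pics/top5.png')
print([np.round(proj(env.camera_params('top'),X)) for X in [(.4845,-.1421,.16)]])"
```

```text
[0.63658728 0.01231234 0.20935934] [ 0.00073201 -0.33073398 -0.3783247 ] [ 0.00813438  0.00240854 -0.99996401] 0.05102396931192137
[118.75430991 475.02138627] [297.75382226 451.78425308]
[array([362., 243.])]
```

View pics/w5.png

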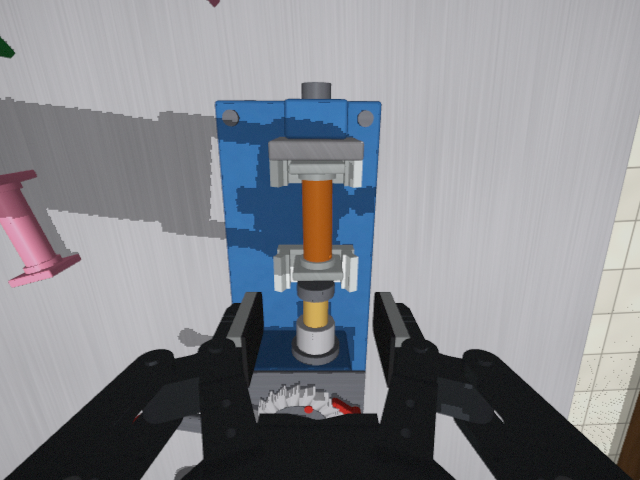

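```bash
python3 -c "
from m import *
X,e=tri([(T,(362,243.6)),(S,s(246,70))]);print(X,e)
plan((.485,-.142,.215),-105,n=15)"
```

```text
[ 0.48265519 -0.14196871  0.16241834] [np.float64(0.0008982898808694837), np.float64(0.0008982898808694245)]
[{"tx": -1.08, "ty": -0.95, "tz": -0.07, "yaw": 0.119}, {"tx": -1.18, "ty": -0.81, "tz": -0.07, "yaw": 0.119}, {"tx": -1.27, "ty": -0.67, "tz": -0.07, "yaw": 0.119}, {"tx": -1.34, "ty": -0.51, "tz": -0.07, "yaw": 0.119}, {"tx": -1.39, "ty": -0.35, "tz": -0.07, "yaw": 0.119}, {"tx": -1.43, "ty": -0.18, "tz": -0.07, "yaw": 0.119}, {"tx": -1.44, "ty": -0.01, "tz": -0.07, "yaw": 0.119}, {"tx": -1.43, "ty": 0.16, "tz": -0.07, "yaw": 0.119}, {"tx": -1.4, "ty": 0.33, "tz": -0.07, "yaw": 0.119}, {"tx": -1.35, "ty": 0.49, "tz": -0.07, "yaw": 0.118}, {"tx": -1.28, "ty": 0.65, "tz": -0.07, "yaw": 0.119}, {"tx": -1.19, "ty": 0.8, "tz": -0.08, "yaw": 0.118}, {"tx": -1.09, "ty": 0.93, "tz": -0.07, "yaw": 0.119}, {"tx": -0.98, "ty": 1.06, "tz": -0.08, "yaw": 0.118}, {"tx": -0.84, "ty": 1.16, "tz": -0.07, "yaw": 0.119}]
```

Request:
carry_out --rows '[{"tx":-1.1,"ty":-1.0,"tz":-0.1,"yaw":0.12},{"tx":-1.2,"ty":-0.8,"tz":-0.1,"yaw":0.12},{"tx":-1.3,"ty":-0.7,"tz":-0.1,"yaw":0.12},{"tx":-1.3,"ty":-0.5,"tz":-0.1,"yaw":0.12},{"tx":-1.4,"ty":-0.3,"tz":-0.1,"yaw":0.12},{"tx":-1.4,"ty":-0.2,"tz":-0.1,"yaw":0.12},{"tx":-1.4,"ty":0,"tz":-0.1,"yaw":0.12},{"tx":-1.4,"ty":0.2,"tz":-0.1,"yaw":0.12},{"tx":-1.4,"ty":0.3,"tz":-0.1,"yaw":0.12},{"tx":-1.4,"ty":0.5,"tz":-0.1,"yaw":0.12},{"tx":-1.3,"ty":0.7,"tz":-0.1,"yaw":0.12},{"tx":-1.2,"ty":0.8,"tz":-0.1,"yaw":0.12}]'

```text
time_s: 10.85
position: [0.5004, -0.1094, 0.2013]
tool_rot: [[0.999, 0.024, -0.031], [0.024, -1.0, 0.014], [-0.03, -0.015, -0.999]]
ft_force: [0.3, -0.8, 0.5]
grip_width: 0.0512
```

```bash
python3 -c "
from h import *
print(env.observe()['position']);plan((.485,-.142,.215),-105,step=2)"
```

```text
[ 0.50035242 -0.10943982  0.2012912 ]
[{"tx": -0.83, "ty": 1.6, "tz": -0.68, "yaw": 0.143}, {"tx": -0.59, "ty": 1.7, "tz": -0.69, "yaw": 0.143}]
```

Request:
carry_out --rows '[{"tx":-0.8,"ty":1.4,"tz":-0.4,"yaw":0.14},{"tx":-0.6,"ty":1.4,"tz":-0.4,"yaw":0.14},{"tx":-0.1,"ty":0.4,"tz":0,"yaw":0.05},{"tx":0,"ty":0,"tz":0,"yaw":0},{"tx":0,"ty":0,"tz":0,"yaw":0}]'

```text
time_s: 11.35
position: [0.4789, -0.1413, 0.2043]
tool_rot: [[0.947, -0.318, -0.042], [-0.317, -0.948, 0.02], [-0.046, -0.006, -0.999]]
ft_force: [-0.7, 0.9, -0.0]
grip_width: 0.0514
```

Run:
```python
from h import *
o=env.observe();print(o['position'],o['qvel']);plan((.485,-.142,.132),-105,step=2)
p=env.camera_params('wrist');im=env.get_image('wrist');save(im,'pics/w6.png')
h=cv2.cvtColor(im,cv2.COLOR_RGB2HSV);m=cv2.inRange(h,(0,130,50),(6,255,255))|cv2.inRange(h,(174,130,50),(180,255,255))
k,l,st,c=cv2.connectedComponentsWithStats(m)
for i in range(1,k):
    if st[i,4]>60: print(st[i],c[i])
print('pred top/bottom',proj(p,(.485,-.142,.16)),proj(p,(.485,-.142,.112)))
T=env.get_image('top');save(T,'pics/top6.png')
```

```text
[ 0.47891586 -0.14127186  0.20428463] [-0.17851765  0.47301196  0.61715514  0.07326996 -0.19081234  0.03964977]
[{"tx": 0.23, "ty": -0.02, "tz": 1.8, "yaw": -0.015}, {"tx": 0.24, "ty": -0.02, "tz": 1.8, "yaw": -0.016}, {"tx": 0.23, "ty": -0.01, "tz": 1.8, "yaw": -0.015}, {"tx": 0.24, "ty": -0.01, "tz": 1.79, "yaw": -0.016}]
[250   6  14  16 170] [256.42941176  13.84705882]
[324  90  23  23 239] [334.35983264 100.08786611]
[ 297  220   41   58 1746] [317.13344788 248.45647194]
pred top/bottom [314.78080959 263.64312177] [315.774083   232.96203249]
```

Request:
carry_out --rows '[{"tx":0.2,"ty":0,"tz":1.5,"yaw":0},{"tx":0.3,"ty":0,"tz":1.5,"yaw":0},{"tx":0.2,"ty":0,"tz":1.5,"yaw":0},{"tx":0.2,"ty":0,"tz":1.2,"yaw":0},{"tx":0,"ty":0,"tz":0.6,"yaw":0},{"tx":0,"ty":0,"tz":0,"yaw":0}]'

```text
time_s: 12.05
position: [0.4861, -0.1406, 0.1383]
tool_rot: [[0.95, -0.309, -0.042], [-0.308, -0.951, 0.02], [-0.046, -0.006, -0.999]]
ft_force: [0.2, -0.7, 0.2]
grip_width: 0.051
```

Request:
carry_out --rows '[{"tx":0,"ty":0,"tz":0.6,"yaw":0},{"tx":0,"ty":0,"tz":0,"yaw":0},{"tx":0,"ty":0,"tz":0,"yaw":0},{"tx":0,"ty":0,"tz":0,"yaw":0},{"tx":0,"ty":0,"tz":0,"yaw":0},{"tx":0,"ty":0,"tz":0,"yaw":0}]' --jaw 1 --squeeze 20

```text
time_s: 12.65
position: [0.486, -0.1401, 0.1326]
tool_rot: [[0.951, -0.308, -0.041], [-0.307, -0.951, 0.02], [-0.045, -0.006, -0.999]]
ft_force: [0.5, 1.1, -4.5]
grip_width: 0.0229
```

```bash
cat >> h.py <<'E'
C=np.array([.6106,-.1764])
def lev():
    o=env.observe();p=o['position'];R=o['tool_rot'];g=p-R[:,2]*0.004
    d=g[:2]-C;phi=atan2(d[1],d[0])%(2*pi);t=np.array([-sin(phi),cos(phi)]);f=o['ft_force'][:2]
    print('t',round(o['time_s'],2),'theta',round(phi-2.707+.053,3),'r',round(np.hypot(*d),4),'Ftan',round(f@t,1),'Frad',round(float(f@d/np.hypot(*d)),1),'Fz',round(o['ft_force'][2],1),'tooly-tan deg',round(degrees(atan2(R[1,1],R[0,1])-phi-pi/2)%360,1),'z',round(p[2],4),'w',round(o['grip_width'],4))
    return phi,R
E
python3 -c "
from h import *
lev()"
```

```text
t 12.65 theta 0.204 r 0.1296 Ftan -1.2 Frad -0.2 Fz -4.5 tooly-tan deg 358.3 z 0.1326 w 0.0229
```

Request:
carry_out --rows '[{"tx":0,"ty":-0.6,"tz":0,"yaw":0.03},{"tx":0,"ty":-0.6,"tz":0,"yaw":0.05},{"tx":0,"ty":-0.6,"tz":0,"yaw":0.05},{"tx":0,"ty":0,"tz":0,"yaw":0}]'

```text
time_s: 13.05
position: [0.4922, -0.1234, 0.1325]
tool_rot: [[0.9, -0.433, -0.041], [-0.433, -0.901, 0.019], [-0.046, 0.001, -0.999]]
ft_force: [0.7, -0.5, -3.5]
grip_width: 0.0233
```

```bash
python3 -c "
from h import *
lev()"
```

```text
t 13.05 theta 0.067 r 0.1296 Ftan 0.1 Frad -0.8 Fz -3.5 tooly-tan deg 358.4 z 0.1325 w 0.0233
```

Works well; ease to the rear stop.

Request:
carry_out --rows '[{"tx":0,"ty":-0.4,"tz":0,"yaw":0.03},{"tx":0,"ty":-0.3,"tz":0,"yaw":0.02},{"tx":0,"ty":0,"tz":0,"yaw":0}]'

```text
time_s: 13.35
position: [0.495, -0.1175, 0.1326]
tool_rot: [[0.878, -0.476, -0.042], [-0.476, -0.879, 0.019], [-0.046, 0.003, -0.999]]
ft_force: [0.7, 1.0, -3.7]
grip_width: 0.0232
```

```bash
python3 -c "
from h import *
lev()"
```

```text
t 13.35 theta 0.016 r 0.1295 Ftan -1.2 Frad -0.1 Fz -3.7 tooly-tan deg 358.6 z 0.1326 w 0.0232
```

Request:
carry_out --rows '[{"tx":0,"ty":0.5,"tz":0,"yaw":-0.05},{"tx":0.05,"ty":1.0,"tz":0,"yaw":-0.08},{"tx":0.05,"ty":1.0,"tz":0,"yaw":-0.08},{"tx":0.05,"ty":1.0,"tz":0,"yaw":-0.08},{"tx":0.05,"ty":1.0,"tz":0,"yaw":-0.08},{"tx":0.05,"ty":1.0,"tz":0,"yaw":-0.08},{"tx":0.05,"ty":1.0,"tz":0,"yaw":-0.08},{"tx":0.05,"ty":1.0,"tz":0,"yaw":-0.08},{"tx":0.05,"ty":1.0,"tz":0,"yaw":-0.08},{"tx":0.05,"ty":0.8,"tz":0,"yaw":-0.06},{"tx":0,"ty":0,"tz":0,"yaw":0}]'

```text
time_s: 14.45
position: [0.4859, -0.2112, 0.1326]
tool_rot: [[0.955, 0.294, -0.041], [0.295, -0.955, 0.019], [-0.034, -0.03, -0.999]]
ft_force: [2.0, -0.1, -5.3]
grip_width: 0.0236
```

```bash
python3 -c "
from h import *
lev()"
```

```text
t 14.45 theta 0.761 r 0.1293 Ftan 0.6 Frad -1.9 Fz -5.3 tooly-tan deg 1.5 z 0.1326 w 0.0236
```

Request:
carry_out --rows '[{"tx":0,"ty":0.6,"tz":0,"yaw":-0.03},{"tx":0,"ty":0.5,"tz":0,"yaw":-0.03},{"tx":0,"ty":0,"tz":0,"yaw":0}]'

```text
time_s: 14.75
position: [0.4894, -0.2214, 0.1326]
tool_rot: [[0.936, 0.35, -0.04], [0.351, -0.936, 0.018], [-0.031, -0.031, -0.999]]
ft_force: [0.5, -0.8, -4.0]
grip_width: 0.0233
```

```bash
cat > nose.py <<'E'
from h import *
# brass rod / nose columns along ram axis in the top view
T=env.camera_params('top');im=env.get_image('top')
p0=C+.0148*np.array([cos(-.053),sin(-.053)]);dy=np.array([-sin(-.053),cos(-.053)])
dx=np.array([cos(-.053),sin(-.053)]);ys=np.arange(.06,.25,.001)
prof=[]
for y in ys:
    v=[]
    for x in(-.006,-.003,0,.003,.006):
        u=proj(T,[*(p0+dx*x+dy*y),.066]);v.append(cv2.getRectSubPix(im.astype(np.float32),(1,1),(float(u[0]),float(u[1])))[0,0])
    prof.append(np.mean(v,0))
prof=np.array(prof);sat=prof[:,0]-prof[:,2]
br=ys[sat>60]
print('r-b>60 spans:',[(round(float(g[0]),3),round(float(g[-1]),3)) for g in np.split(br,np.where(np.diff(br)>.0015)[0]+1) if len(g)])
E
python3 -c "
from h import *
lev()
import nose"
```

```text
t 14.75 theta 0.844 r 0.1292 Ftan 0.9 Frad -0.2 Fz -4.0 tooly-tan deg 0.1 z 0.1326 w 0.0233
r-b>60 spans: [(0.1, 0.128), (0.156, 0.227)]
```

Request:
carry_out --rows '[{"tx":0,"ty":0.3,"tz":0,"yaw":-0.02},{"tx":0,"ty":0,"tz":0,"yaw":0}]'

```text
time_s: 15.0
position: [0.4901, -0.2234, 0.1325]
tool_rot: [[0.929, 0.369, -0.041], [0.37, -0.929, 0.018], [-0.031, -0.032, -0.999]]
ft_force: [0.2, -0.3, -3.5]
grip_width: 0.0234
```

```bash
python3 -c "
from h import *
lev()
import nose"
```

```text
t 15.0 theta 0.86 r 0.1292 Ftan 0.3 Frad -0.1 Fz -3.5 tooly-tan deg 0.3 z 0.1325 w 0.0234
r-b>60 spans: [(0.1, 0.129), (0.156, 0.227)]
```

Request:
carry_out --rows '[{"tx":0,"ty":-0.5,"tz":0,"yaw":0.04},{"tx":0.05,"ty":-1.0,"tz":0,"yaw":0.08},{"tx":0.05,"ty":-1.0,"tz":0,"yaw":0.08},{"tx":0.05,"ty":-1.0,"tz":0,"yaw":0.08},{"tx":0.05,"ty":-1.0,"tz":0,"yaw":0.08},{"tx":0.05,"ty":-1.0,"tz":0,"yaw":0.08},{"tx":0.05,"ty":-1.0,"tz":0,"yaw":0.08},{"tx":0.05,"ty":-1.0,"tz":0,"yaw":0.08},{"tx":0.05,"ty":-1.0,"tz":0,"yaw":0.08},{"tx":0.05,"ty":-1.0,"tz":0,"yaw":0.08},{"tx":0,"ty":-0.6,"tz":0,"yaw":0.05},{"tx":0,"ty":0,"tz":0,"yaw":0}]'

```text
time_s: 16.25
position: [0.4925, -0.1227, 0.1325]
tool_rot: [[0.889, -0.455, -0.046], [-0.455, -0.89, 0.017], [-0.049, 0.006, -0.999]]
ft_force: [0.7, -0.8, -2.4]
grip_width: 0.0235
```

```bash
python3 -c "
from h import *
lev()
import nose"
```

```text
t 16.25 theta 0.061 r 0.1296 Ftan 0.4 Frad -1.0 Fz -2.4 tooly-tan deg 357.4 z 0.1325 w 0.0235
r-b>60 spans: [(0.098, 0.127), (0.156, 0.227)]
```

Request:
carry_out --rows '[{"tx":0,"ty":-0.3,"tz":0,"yaw":0.01},{"tx":0,"ty":-0.3,"tz":0,"yaw":0.01},{"tx":0,"ty":0,"tz":0,"yaw":0}]'

```text
time_s: 16.6
position: [0.4948, -0.1178, 0.1325]
tool_rot: [[0.88, -0.472, -0.047], [-0.472, -0.881, 0.018], [-0.05, 0.007, -0.999]]
ft_force: [0.4, 0.3, -3.3]
grip_width: 0.0235
```

Request:
carry_out --rows '[{"tx":0,"ty":0.5,"tz":0,"yaw":-0.05},{"tx":0.05,"ty":1.0,"tz":0,"yaw":-0.08},{"tx":0.05,"ty":1.0,"tz":0,"yaw":-0.08},{"tx":0.05,"ty":1.0,"tz":0,"yaw":-0.08},{"tx":0.05,"ty":1.0,"tz":0,"yaw":-0.08},{"tx":0.05,"ty":1.0,"tz":0,"yaw":-0.08},{"tx":0.05,"ty":1.0,"tz":0,"yaw":-0.08},{"tx":0.05,"ty":0.6,"tz":0,"yaw":-0.05},{"tx":0,"ty":0,"tz":0,"yaw":0}]'

```text
time_s: 17.5
position: [0.4814, -0.1874, 0.1325]
tool_rot: [[0.992, 0.115, -0.048], [0.116, -0.993, 0.02], [-0.045, -0.026, -0.999]]
ft_force: [2.1, 1.3, -3.0]
grip_width: 0.0234
```

```bash
python3 -c "
from h import *
lev()
import nose"
```

```text
t 17.5 theta 0.573 r 0.1294 Ftan -1.1 Frad -2.2 Fz -3.0 tooly-tan deg 1.7 z 0.1325 w 0.0234
r-b>60 spans: [(0.105, 0.133), (0.16, 0.231)]
```

Request:
carry_out --rows '[{"tx":0,"ty":0.8,"tz":0,"yaw":-0.06},{"tx":0,"ty":0.8,"tz":0,"yaw":-0.06},{"tx":0,"ty":0,"tz":0,"yaw":0}]'

```text
time_s: 17.85
position: [0.4835, -0.2012, 0.1326]
tool_rot: [[0.971, 0.233, -0.048], [0.234, -0.972, 0.021], [-0.042, -0.032, -0.999]]
ft_force: [0.6, 1.5, -2.7]
grip_width: 0.0235
```

```bash
python3 -c "
from h import *
lev()
import nose"
```

```text
t 17.85 theta 0.681 r 0.1293 Ftan -1.4 Frad -0.8 Fz -2.7 tooly-tan deg 2.4 z 0.1326 w 0.0235
r-b>60 spans: [(0.107, 0.133), (0.16, 0.231)]
```

Request:
carry_out --rows '[{"tx":0,"ty":0.8,"tz":0,"yaw":-0.06},{"tx":0,"ty":0.8,"tz":0,"yaw":-0.06},{"tx":0,"ty":0.2,"tz":0,"yaw":-0.01}]'

```text
time_s: 18.2
position: [0.4871, -0.2149, 0.1324]
tool_rot: [[0.933, 0.355, -0.052], [0.357, -0.934, 0.025], [-0.039, -0.042, -0.998]]
ft_force: [-3.2, 6.6, 1.3]
grip_width: 0.0235
```

```bash
python3 -c "
from h import *
lev()
import nose"
```

```text
t 18.2 theta 0.791 r 0.1292 Ftan -7.3 Frad 1.1 Fz 1.3 tooly-tan deg 3.5 z 0.1324 w 0.0235
r-b>60 spans: [(0.108, 0.133), (0.16, 0.231)]
```

Request:
carry_out --rows '[{"tx":0,"ty":0.7,"tz":0,"yaw":-0.03},{"tx":0,"ty":0.5,"tz":0,"yaw":-0.02}]'

```text
time_s: 18.45
position: [0.4899, -0.2229, 0.1324]
tool_rot: [[0.915, 0.4, -0.056], [0.401, -0.915, 0.029], [-0.039, -0.049, -0.998]]
ft_force: [-4.1, 7.5, 3.9]
grip_width: 0.0236
```

```bash
python3 -c "
from h import *
lev()
import nose"
```

```text
t 18.45 theta 0.857 r 0.1292 Ftan -8.5 Frad 1.1 Fz 3.9 tooly-tan deg 2.4 z 0.1324 w 0.0236
r-b>60 spans: [(0.109, 0.133), (0.16, 0.231)]
```

Request:
carry_out --rows '[{"tx":0,"ty":0.4,"tz":0,"yaw":-0.01}]'

```text
time_s: 18.6
position: [0.4903, -0.2239, 0.1322]
tool_rot: [[0.911, 0.408, -0.059], [0.41, -0.911, 0.034], [-0.04, -0.055, -0.998]]
ft_force: [-10.0, 21.1, 9.5]
grip_width: 0.0231
```

```bash
python3 -c "
from h import *
lev()"
```

```text
t 18.6 theta 0.865 r 0.1292 Ftan -23.3 Frad 1.5 Fz 9.5 tooly-tan deg 2.5 z 0.1322 w 0.0231
```

Request:
carry_out --rows '[{"tx":0,"ty":-0.5,"tz":0,"yaw":0.04},{"tx":0.05,"ty":-1.0,"tz":0,"yaw":0.08},{"tx":0.05,"ty":-1.0,"tz":0,"yaw":0.08},{"tx":0.05,"ty":-1.0,"tz":0,"yaw":0.09},{"tx":0.05,"ty":-1.0,"tz":0,"yaw":0.09},{"tx":0.05,"ty":-1.0,"tz":0,"yaw":0.09},{"tx":0.05,"ty":-1.0,"tz":0,"yaw":0.09},{"tx":0.05,"ty":-1.0,"tz":0,"yaw":0.09},{"tx":0.05,"ty":-1.0,"tz":0,"yaw":0.09},{"tx":0.05,"ty":-1.0,"tz":0,"yaw":0.08},{"tx":0,"ty":-0.6,"tz":0,"yaw":0.05},{"tx":0,"ty":0,"tz":0,"yaw":0}]'

```text
time_s: 19.8
position: [0.4944, -0.1184, 0.1323]
tool_rot: [[0.871, -0.488, -0.057], [-0.487, -0.873, 0.031], [-0.065, 0.001, -0.998]]
ft_force: [1.8, 0.1, -2.3]
grip_width: 0.0235
```

```bash
python3 -c "
from h import *
lev()
import nose"
```

```text
t 19.8 theta 0.025 r 0.1296 Ftan -0.8 Frad -1.6 Fz -2.3 tooly-tan deg 357.3 z 0.1323 w 0.0235
r-b>60 spans: [(0.107, 0.133), (0.16, 0.231)]
```

Request:
carry_out --rows '[{"tx":0,"ty":0.5,"tz":0,"yaw":-0.05},{"tx":0.05,"ty":1.0,"tz":0,"yaw":-0.08},{"tx":0.05,"ty":1.0,"tz":0,"yaw":-0.08},{"tx":0.05,"ty":1.0,"tz":0,"yaw":-0.08},{"tx":0.05,"ty":0.8,"tz":0,"yaw":-0.06}]'

```text
time_s: 20.35
position: [0.4824, -0.1555, 0.1323]
tool_rot: [[0.988, -0.143, -0.051], [-0.141, -0.989, 0.041], [-0.056, -0.033, -0.998]]
ft_force: [2.2, 11.3, 2.5]
grip_width: 0.0236
```

```bash
python3 -c "
from h import *
lev()
import nose"
```

```text
t 20.35 theta 0.327 r 0.1296 Ftan -11.5 Frad -0.3 Fz 2.5 tooly-tan deg 1.0 z 0.1323 w 0.0236
r-b>60 spans: [(0.111, 0.133), (0.16, 0.231)]
```

Request:
carry_out --rows '[{"tx":0,"ty":0.6,"tz":0,"yaw":-0.04},{"tx":0,"ty":0.6,"tz":0,"yaw":-0.04}]'

```text
time_s: 20.6
position: [0.4811, -0.1657, 0.1323]
tool_rot: [[0.997, -0.057, -0.049], [-0.054, -0.997, 0.046], [-0.052, -0.043, -0.998]]
ft_force: [4.2, 11.2, 1.5]
grip_width: 0.0234
```

```bash
python3 -c "
from h import *
lev()
import nose"
```

```text
t 20.6 theta 0.406 r 0.1297 Ftan -11.5 Frad -3.3 Fz 1.5 tooly-tan deg 1.4 z 0.1323 w 0.0234
r-b>60 spans: [(0.112, 0.133), (0.16, 0.231)]
```

Request:
carry_out --rows '[{"tx":0,"ty":0.6,"tz":0,"yaw":-0.04},{"tx":0,"ty":0.5,"tz":0,"yaw":-0.04}]'

```text
time_s: 20.85
position: [0.4808, -0.174, 0.1323]
tool_rot: [[0.998, 0.029, -0.048], [0.032, -0.998, 0.052], [-0.046, -0.053, -0.998]]
ft_force: [3.0, 14.1, 1.2]
grip_width: 0.0233
```

```bash
python3 -c "
from h import *
lev()
import nose"
```

```text
t 20.85 theta 0.471 r 0.1297 Ftan -14.2 Frad -2.7 Fz 1.2 tooly-tan deg 2.7 z 0.1323 w 0.0233
r-b>60 spans: [(0.113, 0.133), (0.16, 0.231)]
```

Request:
carry_out --rows '[{"tx":0,"ty":0.6,"tz":0,"yaw":-0.03},{"tx":0,"ty":0.5,"tz":0,"yaw":-0.03}]'

```text
time_s: 21.1
position: [0.4809, -0.1815, 0.1322]
tool_rot: [[0.994, 0.095, -0.048], [0.098, -0.993, 0.059], [-0.042, -0.063, -0.997]]
ft_force: [1.0, 14.7, 4.7]
grip_width: 0.0234
```

```bash
python3 -c "
from h import *
lev()
import nose"
```

```text
t 21.1 theta 0.528 r 0.1296 Ftan -14.6 Frad -1.5 Fz 4.7 tooly-tan deg 3.1 z 0.1322 w 0.0234
r-b>60 spans: [(0.114, 0.133), (0.16, 0.231)]
```

Request:
carry_out --rows '[{"tx":0,"ty":-0.4,"tz":0,"yaw":0.03},{"tx":0.05,"ty":-0.9,"tz":0,"yaw":0.07},{"tx":0.05,"ty":-1.0,"tz":0,"yaw":0.08},{"tx":0.05,"ty":-1.0,"tz":0,"yaw":0.09},{"tx":0.05,"ty":-1.0,"tz":0,"yaw":0.09},{"tx":0.05,"ty":-1.0,"tz":0,"yaw":0.08},{"tx":0.05,"ty":-0.8,"tz":0,"yaw":0.07},{"tx":0,"ty":-0.4,"tz":0,"yaw":0.03},{"tx":0,"ty":0,"tz":0,"yaw":0}]'

```text
time_s: 22.05
position: [0.4945, -0.1181, 0.1322]
tool_rot: [[0.895, -0.444, -0.043], [-0.441, -0.896, 0.054], [-0.063, -0.029, -0.998]]
ft_force: [1.3, 1.2, -0.7]
grip_width: 0.0234
```

```bash
python3 -c "
from h import *
lev()
import nose
save(nose.im,'pics/top9.png')"
```

```text
t 22.05 theta 0.023 r 0.1296 Ftan -1.6 Frad -0.7 Fz -0.7 tooly-tan deg 0.3 z 0.1322 w 0.0234
r-b>60 spans: [(0.111, 0.133), (0.16, 0.231)]
```

Request:
carry_out --rows '[{"tx":0,"ty":-0.3,"tz":0,"yaw":0},{"tx":0,"ty":-0.2,"tz":0,"yaw":0}]'

```text
time_s: 22.3
position: [0.4961, -0.115, 0.1322]
tool_rot: [[0.896, -0.442, -0.045], [-0.44, -0.897, 0.052], [-0.063, -0.027, -0.998]]
ft_force: [-3.9, -9.2, -4.0]
grip_width: 0.0231
```

Request:
carry_out --rows '[{"tx":0,"ty":0.5,"tz":0,"yaw":-0.03},{"tx":0,"ty":0.4,"tz":0,"yaw":-0.03}]'

```text
time_s: 22.5
position: [0.4924, -0.1224, 0.1322]
tool_rot: [[0.922, -0.385, -0.044], [-0.382, -0.922, 0.054], [-0.061, -0.033, -0.998]]
ft_force: [3.8, 7.3, -0.7]
grip_width: 0.0234
```

Request:
carry_out --rows '[{"tx":0,"ty":0.3,"tz":0,"yaw":-0.02}]'

```text
time_s: 22.6
position: [0.4916, -0.1242, 0.1322]
tool_rot: [[0.93, -0.365, -0.043], [-0.363, -0.93, 0.056], [-0.06, -0.037, -0.997]]
ft_force: [5.8, 8.5, -2.3]
grip_width: 0.0235
```

Request:
carry_out --rows '[{"tx":0,"ty":0.3,"tz":0,"yaw":-0.02}]'

```text
time_s: 22.7
position: [0.491, -0.1257, 0.1322]
tool_rot: [[0.938, -0.345, -0.041], [-0.343, -0.938, 0.059], [-0.059, -0.042, -0.997]]
ft_force: [6.6, 10.8, -1.9]
grip_width: 0.0233
```

Request:
carry_out --rows '[{"tx":0,"ty":0.3,"tz":0,"yaw":-0.02}]'

```text
time_s: 22.8
position: [0.4904, -0.127, 0.1322]
tool_rot: [[0.945, -0.325, -0.04], [-0.323, -0.944, 0.063], [-0.058, -0.047, -0.997]]
ft_force: [5.3, 10.6, -1.3]
grip_width: 0.0235
```

```bash
python3 -c "
from h import *
lev()"
```

```text
t 22.8 theta 0.099 r 0.1297 Ftan -11.8 Frad -0.9 Fz -1.3 tooly-tan deg 3.3 z 0.1322 w 0.0235
```

Request:
carry_out --rows '[{"tx":0,"ty":-0.6,"tz":0,"yaw":0.05},{"tx":0,"ty":-0.5,"tz":0,"yaw":0.03},{"tx":0,"ty":-0.2,"tz":0,"yaw":0.02},{"tx":0,"ty":0,"tz":0,"yaw":0}]'

```text
time_s: 23.2
position: [0.496, -0.1152, 0.1322]
tool_rot: [[0.907, -0.419, -0.038], [-0.417, -0.907, 0.061], [-0.06, -0.04, -0.997]]
ft_force: [1.1, 0.0, -2.8]
grip_width: 0.0232
```

```bash
python3 -c "
from h import *
lev()"
```

```text
t 23.2 theta -0.002 r 0.1296 Ftan -0.5 Frad -1.0 Fz -2.8 tooly-tan deg 3.2 z 0.1322 w 0.0232
```

Request:
carry_out --rows '[{"tx":0,"ty":0,"tz":0,"yaw":0},{"tx":0,"ty":0,"tz":0,"yaw":0},{"tx":0,"ty":0,"tz":0,"yaw":0},{"tx":0,"ty":0,"tz":0,"yaw":0},{"tx":0,"ty":0,"tz":0,"yaw":0}]' --jaw -0.2

```text
time_s: 23.7
position: [0.4955, -0.1147, 0.1332]
tool_rot: [[0.907, -0.419, -0.037], [-0.416, -0.907, 0.064], [-0.061, -0.043, -0.997]]
ft_force: [-0.0, 0.4, 0.1]
grip_width: 0.0511
```

Request:
carry_out --rows '[{"tx":0,"ty":0,"tz":-1.0,"yaw":0},{"tx":0,"ty":0,"tz":-2.0,"yaw":0},{"tx":0,"ty":0,"tz":-2.5,"yaw":0},{"tx":0,"ty":0,"tz":-2.5,"yaw":0},{"tx":0,"ty":0,"tz":-2.5,"yaw":0},{"tx":0,"ty":0,"tz":-1.0,"yaw":0},{"tx":0,"ty":0,"tz":0,"yaw":0}]'

```text
time_s: 24.4
position: [0.4997, -0.1224, 0.2568]
tool_rot: [[0.908, -0.418, -0.036], [-0.416, -0.907, 0.064], [-0.059, -0.043, -0.997]]
ft_force: [-1.0, -0.7, -0.1]
grip_width: 0.0511
```

Run:
```python
from h import *
import nose
o=env.observe();print(o['position'],o['ft_force'])
im=nose.im;save(im,'pics/top10.png')
P=env.camera_params('top')
for th in(0,.08): 
    f=2.707+th-.053;print(th,proj(P,[*(C+.13*np.array([cos(f),sin(f)])),.16]))
cv2.imwrite('pics/top10c.png',cv2.resize(im[130:310,160:480,::-1],(800,450),interpolation=2))
```

```text
r-b>60 spans: [(0.111, 0.133), (0.16, 0.231)]
[ 0.49955307 -0.12225671  0.25608957] [-0.53843321  0.72538445  0.47817025]
0 [350.83040173 237.95820482]
0.08 [354.88769001 239.94753037]
```

View pics/top10c.png

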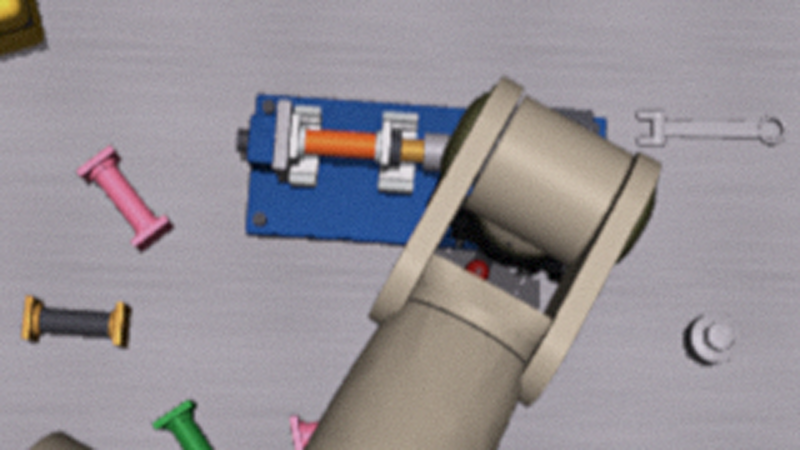

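```bash
python3 -c "
from rig import env
print(env.close_job())"
```

```text
the job is handed in; nothing more can be done
None
```

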